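# Hang the ear defenders on the workshop rack

### The arm

A 6-joint arm with a two-finger parallel gripper is mounted at the origin on the work surface. World frame = base frame: x ahead of the robot, y to its left, z up, the work surface at z = 0. Lengths are in m, angles in rad, forces in N, time in s.
With the tool pointing down it reaches from about 0.375 to 0.825 m from the base axis. Payload 5.5 kg.
Tool frame: the origin (TCP) lies between the finger pads; the fingertips stand 8 mm ahead of it and the grasp point (between the pads) lies 11 mm behind it; z points along the fingers, y is the line along which they close (so a half turn about z gives the same grasp; the last joint's range is limited). The gripper opens to 85 mm and grips with 20 to 120 N. Pads are 22 mm wide; open, the fingers measure 114 mm over their backs; the gripper's body (76 mm by 85 mm) begins 54 mm behind the grasp point. The pads swing forward as they close: fully open they stand 13 mm farther back than shut.
Start: joints at [-1.197, 0.314, -0.047, 1.21, 0, 1.571], TCP at [0.219, -0.559, 0.239] pointing down, gripper open.
Joint ranges: [-2.67, 2.67], [-0.69, 1.73], [-1.03, 1.25], [-2.08, 2.16], [-1.42, 1.45], [-3.14, 3.14]. Speed limits (rad/s): [2.39, 2.39, 3.01, 3.14, 3.14, 3.14].

### API

Orientations are given as [roll, pitch, yaw] about the fixed x, y, z axes, in that order (R = Rz(yaw) Ry(pitch) Rx(roll)).
In Python, from rig import robot, vision gives the robot as it stands. The module is installed in compiled form; this text tells all that it offers.
- The arm moves only by the tool send_rows, never from a script. Its argument "series" is a list of rows, each an object of numbers: "tx", "ty", "tz": the shift along the tool's x, y, z in m; "ax", "ay", "az": the turn, a rotation vector about the tool's x, y, z in rad; "fingers": the closure, from 0 (fully open) to 1 (shut). In form: [{"tx": .., "ty": .., "tz": .., "ax": .., "ay": .., "az": .., "fingers": ..}, ...]. A call has 1 to 10 rows; each row shifts and turns the commanded pose from where the row before left it, along the tool's axes as they then stand; what a row does not reach is not made up. A row lasts 1/12 s, in which the tool goes at most 41.7 mm and 7.16 degrees, less where a joint would pass 70% of its speed; a pose out of reach is approached as far as the arm can. A call with a gripper value outside its range is refused whole. The fingers move at their own pace and stop on an object; "newtons" is the grip in N (left out, the last holds). Time passes only in rows, so rows that do not move let the fingers close. It gives the time, the measured TCP pose, the force, the opening and the grip force at its end, in the units of the state.
- robot.read_state(): the state, without advancing time (a new reading comes with each control period).
- vision.grab_frame(name): name is "scene" or "top" or "wrist"; returns the picture (420x560x3 uint8, blue, green, red); there is no depth.
- vision.camera_params(name): a dict with "K" (3x3 intrinsics, pixels), "eye" and "attitude" of the camera in the world. Camera axes: x right, y down, z forward; pixel columns grow to the right and rows downward; lengths in m; the calibration is good to about 2 mm. A picture is of the moment at which its call begins: read the wrist's pose just before it. camera_params takes no time and is no camera call; for the wrist camera it gives the pose at the moment of the call.
- robot.job_done(): hands the job in; it is judged then, once.
The state is a dict: "time_s": time; "q": joint angles; "qd": joint speeds; "joint_torque": joint torques, N m; "eef_pos": TCP position; "eef_rot": TCP orientation; "ft_force": force on the tool from outside, world axes, zero at the start; "torque": the same for the moment, N m; "opening": finger opening in m; "grip_force": force on a finger pad.
Only numpy, scipy, OpenCV 4.12 (cv2) and the standard library are available. Lean on these libraries where they do the work, as an engineer would, in place of code of your own. Each camera call takes 0.05 s, during which the arm holds its last target. There are 200 camera calls.

### The job

Hang the yellow and black ear defenders on the blue rack: drape the headband over the bar's green saddle, between its two flanges, with one cup on each side of the bar, and leave them hanging there straight. The bar's height has to be felt, so set them down on it with a light touch, never pressing or dropping them; the air pipe above leaves no room for an upright gripper, so come in leaning. Do not knock the rack or disturb the other things on the table.

Things in the scene. Friction and masses are not known exactly. Their poses are not given: they have to be found in the camera images.
- defenders: Rigid ear defenders, 0.21 to 0.34 kg, standing upright on two cups. Origin: underside, midway between the cups; z up to the crown, x from cup to cup, y along the band's width (a half turn about z looks the same). Cups: yellow with black pads, each at x 40 to 72 mm either side, 60 mm wide, 0 to 76 mm high; gap between them 80 mm.
- crown (a point): Middle of the underside of the black headband's crown, 124 mm above the origin of the defenders, same axes. The band is a half circle in their x-z plane, mean radius 66 mm, centred 62 mm above their origin; 22 mm wide along y, 8 mm thick. It can be gripped across the 22 mm anywhere up to 50 degrees off the crown.
- rack: Fixed blue rack. Origin on the table under the bar's middle; y along the bar, x square to it, pointing to the robot's right and away, z up. Posts 25 mm thick at y = +-150 mm on feet 120 x 50 x 8 mm. Level steel bar, 18 mm diameter, over x = 0. Its height varies: the green sleeve's top is 165 to 215 mm above the table, NOT reported; the bar is clamped firmly.
- under_saddle (a point): Point on the table straight below the middle of the green saddle (at the rack's origin). Saddle: sleeve round the bar, 26 mm diameter, 52 mm long, between flanges of 36 mm diameter, 5 mm thick, whose inner faces are at y = +-26 mm.
- pipe (a point): Middle of the fixed copper air pipe above the bar: 40 mm diameter, 420 mm long, level along the rack's y, axis 440 mm above the table at rack x = 5 mm.
- wrench: steel open-end wrench, 170 mm, lying flat on the table under the bar, under 20 mm high; leave alone
- bearing: steel bearing ring, 62 mm across, 18 mm high, lying beside the ear defenders; leave alone. Origin at its underside
- spray: spray can, 56 mm across, 150 mm tall, orange label, standing near the ear defenders; leave alone. Origin at its underside
- mug: blue mug, 80 mm across, 90 mm tall; leave alone. Origin at its underside
- jar: dark jar with red cap, 70 mm across, 90 mm tall; leave alone. Origin at its underside
- piston: aluminium piston blank, 72 mm across, 70 mm tall, upright; leave alone. Origin at its underside
- driver: screwdriver, 200 mm long, lying on the table; leave alone

How it is judged:
On the way:
1. the ear defenders are lifted clear of the table in the fingers (height (world z) of defenders above 0.08 m and contact force between the fingers and defenders above 0.5 N), for 0.2 s.
At the end, for the whole second after the job is handed in: The ear defenders hang on the bar at rest: crown over the green saddle (within 17 mm of its middle along the bar and 25 mm across it), one cup on each side of the bar, within 0.26 rad of upright and the band within 0.3 rad of square to the bar, their weight carried by the rack (contact force between defenders and rack above 0.8 N and z of crown in the frame of rack between 0.15 and 0.23 m and x of crown in the frame of rack between -0.025 and 0.025 m and y of crown in the frame of rack between -0.017 and 0.017 m and angle between defenders's own z axis and vertical below 0.26 rad and angle between the y axis of defenders and the y axis of rack, either way round below 0.3 rad and linear speed of defenders below 0.03 m/s and angular speed of defenders below 0.3 rad/s); the robot touches nothing.
It fails at once if the ear defenders are pressed or knocked against the rack with more than 15 N (contact force between defenders and rack above 15 N).
It fails at once if the ear defenders are dropped (falling faster than 0.4 m/s out of the fingers) (linear speed of defenders above 0.4 m/s and contact force between the fingers and defenders below 0.05 N).
It fails at once if the robot hits the rack with more than 20 N (contact force between the arm and rack above 20 N).
It fails at once if another thing on the table is moved by more than 20 mm (distance of any of wrench, bearing, spray, mug, jar, piston, driver from where it was at the start of the episode above 0.02 m).
It also fails if it takes over 48 s, if anything falls off the work surface, if the arm or the gripper's body presses on something with over 40 N, if the wrist force passes 120 N, or if a joint passes its speed limit or range.

## Working session

There is one attempt and no reset: what is moved stays moved. The work goes in short steps, Python scripts to look and compute and a tool call to move; the robot and the scene stay as the last step left them, time stands still between calls to the robot, and variables do not carry over. Pictures are saved under pics/ and viewed, at most 10 in all, crops included, and the job is handed in when it is done.

Besides the shell and the picture viewer there is one more tool, called after ">>>" by a JSON object that holds its "name" and its "arguments". send_rows: Moves the arm, as the interface text tells. Its arguments: {"type":"object","properties":{"series":{"type":"array","items":{"type":"object","properties":{"tx":{"type":"number"},"ty":{"type":"number"},"tz":{"type":"number"},"ax":{"type":"number"},"ay":{"type":"number"},"az":{"type":"number"},"fingers":{"type":"number"}}}},"newtons":{"type":"number"}},"required":["series"]}

```bash
mkdir -p pics
python3 - <<'E'
from rig import robot, vision
import cv2,numpy as np
for n in("scene","top"):
    cv2.imwrite(f"pics/{n}0.png",vision.grab_frame(n)); p=vision.camera_params(n); print(n,p)
print(robot.read_state())
E
```

```text
scene {'K': array([[420.27942547,   0.        , 283.72360058],
       [  0.        , 420.27942547, 209.77627883],
       [  0.        ,   0.        ,   1.        ]]), 'eye': array([1.45351503, 0.08676832, 1.11404479]), 'attitude': array([-2.33352456e+00,  6.93171870e-06,  1.67678822e+00])}
top {'K': array([[451.88917216,   0.        , 269.7639973 ],
       [  0.        , 451.88917216, 214.54512604],
       [  0.        ,   0.        ,   1.        ]]), 'eye': array([ 0.32644344, -0.02086571,  1.45947841]), 'attitude': array([-2.94062418, -0.00602111, -1.55986878])}
{'time_s': 0.1, 'q': array([-1.19699497e+00,  3.14157004e-01, -4.79898401e-02,  1.21021679e+00,
        1.49922542e-05,  1.57079442e+00]), 'qd': array([ 0.00046775,  0.00142649,  0.00199933, -0.00129838, -0.00184472,
       -0.00047513]), 'joint_torque': array([-8.64315116e-04, -5.40766919e+01,  3.40541196e+01,  1.12293693e-02,
       -1.06773120e-04,  1.73552070e-05]), 'eef_pos': array([ 0.21890798, -0.55807971,  0.23851505]), 'eef_rot': array([-3.14002535e+00, -1.49952262e-05,  3.73803236e-01]), 'ft_force': array([-0.60398072, -0.21349632, -0.20433606]), 'torque': array([-0.01097571, -0.04025247, -0.08134112]), 'grip_force': 0.0, 'opening': 0.08533774288084892}
```

View pics/scene0.png

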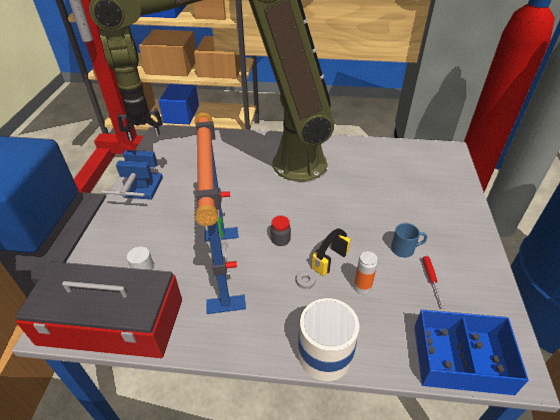

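View pics/top0.png

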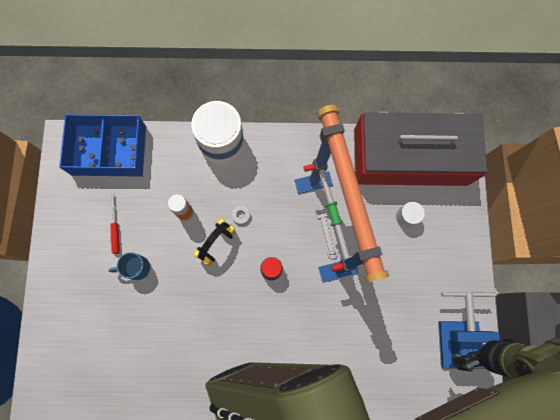

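The scene view shows the defenders at about (330,250), with the spray can at (366,272), the bearing at (306,280) and the rack and pipe at (215,230). In the top view the defenders' cups are at about (202,258) and (226,227). The green saddle is at (334,212) and the rack feet are at (312,184) and (337,271).

```bash
cat > h.py <<'E'
import cv2,numpy as np
from rig import robot, vision
from scipy.spatial.transform import Rotation as R
def cam(n):
    p=vision.camera_params(n); return p["K"],np.array(p["eye"]),R.from_euler("xyz",p["attitude"]).as_matrix()
def ray(c,u,v):
    d=c[2]@np.linalg.solve(c[0],[u,v,1.]); return c[1],d/np.linalg.norm(d)
def plane(c,uv,z):
    e,d=ray(c,*uv); return e+d*(z-e[2])/d[2]
def tri(c1,a,c2,b):
    p,d=ray(c1,*a); q,e=ray(c2,*b)
    s=np.linalg.lstsq(np.c_[d,-e],q-p,rcond=None)[0]
    return (p+d*s[0]+q+e*s[1])/2, np.linalg.norm(p+d*s[0]-q-e*s[1])
def proj(c,P):
    x=c[0]@(c[2].T@(np.asarray(P)-c[1])); return x[:2]/x[2]
def blobs(im,lo,hi,amin,roi=None):
    m=cv2.inRange(cv2.cvtColor(im,cv2.COLOR_BGR2HSV),np.array(lo),np.array(hi))
    if roi: z=np.zeros_like(m);x0,y0,x1,y1=roi;z[y0:y1,x0:x1]=m[y0:y1,x0:x1];m=z
    n,l,s,c=cv2.connectedComponentsWithStats(m)
    return [(c[i],s[i],np.argwhere(l==i)[:,::-1]) for i in range(1,n) if s[i,4]>=amin]
E
python3 - <<'E'
from h import *
np.set_printoptions(precision=4,suppress=True)
T=cam("top");S=cam("scene");t=cv2.imread("pics/top0.png");s=cv2.imread("pics/scene0.png")
def show(nm,im,c,lo,hi,z,a,roi):
    for ce,st,px in blobs(im,lo,hi,a,roi):
        print(nm,ce,st,plane(c,ce,z)); 
show("yelT",t,T,(20,120,80),(35,255,255),.07,8,(180,200,260,280))
show("yelS",s,S,(20,120,80),(35,255,255),.05,8,(290,220,360,285))
show("blkT",t,T,(0,0,0),(179,255,60),.13,30,(180,200,260,280))
show("grnT",t,T,(45,100,40),(85,255,255),.19,8,(310,180,360,240))
show("grnS",s,S,(45,100,40),(85,255,255),.19,8,(200,200,250,260))
show("feetT",t,T,(100,120,40),(125,255,255),.008,60,(285,130,370,290))
show("pipeT",t,T,(3,100,80),(18,255,255),.44,300,(300,90,400,290))
show("pipeS",s,S,(3,100,80),(18,255,255),.44,300,(180,100,240,240))
show("capT",t,T,(0,150,80),(5,255,255),.09,100,(250,250,290,290))
show("sprayT",t,T,(5,150,80),(18,255,255),.1,20,(160,180,200,240))
c=np.hstack([cv2.resize(t[180:300,180:300],(400,400),interpolation=2),cv2.resize(s[190:310,180:300],(400,400),interpolation=2)])
d=np.hstack([cv2.resize(s[215:305,285:395],(400,327)),cv2.resize(t[90:290,280:400],(240,400))[:327,:]])
cv2.imwrite("pics/c1.png",c)
E
```

```text
yelT [220.7308 221.3462] [218 219   8   6  26] [0.586  0.1269 0.07  ]
yelT [230.5536 229.4821] [226 225   9  11  56] [0.5606 0.0955 0.07  ]
yelT [196.4444 253.2222] [194 250   6   8  27] [0.4852 0.1984 0.07  ]
yelT [207.0339 260.9153] [203 256  10  10  59] [0.4619 0.1649 0.07  ]
yelS [345.6176 241.4706] [338 235  12  19  68] [0.479  0.1945 0.05  ]
yelS [319.9444 264.547 ] [312 252  17  24 234] [0.5882 0.1122 0.05  ]
blkT [213.2513 240.3182] [198 223  35  39 374] [0.5173 0.1408 0.13  ]
grnT [333.2684 212.7158] [326 202  16  23 190] [ 0.5927 -0.208   0.19  ]
grnS [219.9259 226.0864] [217 217   7  21  81] [ 0.5844 -0.2019  0.19  ]
feetT [305.7004 184.498 ] [295 176  27  17 247] [ 0.7256 -0.1447  0.008 ]
feetT [351.9815 262.4907] [346 256  17  13 108] [ 0.4683 -0.2922  0.008 ]
feetT [333.2956 272.3836] [319 262  39  20 318] [ 0.436  -0.2316  0.008 ]
pipeT [328.5068 115.2356] [317 105  23  22 365] [ 0.7804 -0.1638  0.44  ]
pipeT [351.2522 191.6721] [ 327  133   50  118 2010] [ 0.5909 -0.2139  0.44  ]
pipeT [374.1399 268.9604] [363 256  26  26 429] [ 0.4121 -0.261   0.44  ]
pipeS [216.1241 111.9195] [192 102  48  24 733] [ 0.3418 -0.2401  0.44  ]
pipeS [204.1974 159.3165] [197 127  17  64 932] [ 0.5817 -0.2183  0.44  ]
pipeS [205.9424 211.6134] [195 197  23  29 538] [ 0.7773 -0.1659  0.44  ]
capT [271.2136 267.2941] [261 258  21  20 323] [ 0.4429 -0.0322  0.09  ]
sprayT [185.9 213.8] [177 205  15  15  90] [0.6027 0.2313 0.1   ]
```

View pics/c1.png

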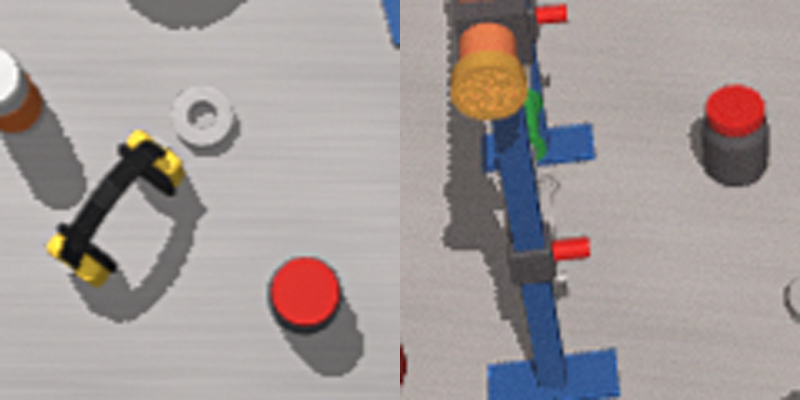

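The top view puts the crown at about (0.52, 0.143) with the cup axis at -35°. The pipe and saddle give a rack origin of about (0.595, -0.207), with the bar axis at +14.8°. Both results agree with the given sizes. I'll lift above the pipe first, then cross over.

>>> {"name": "send_rows", "arguments": {"series": [{"tz": -0.04}, {"tz": -0.04}, {"tz": -0.04}, {"tz": -0.04}, {"tz": -0.04}, {"tz": -0.04}, {"tz": -0.04}, {"tz": -0.04}]}}

```text
invalid input at $.series[0]: expected keys tx, ty, tz, ax, ay, az, fingers
```

>>> {"name": "send_rows", "arguments": {"series": [{"tx": 0.031, "ty": -0.025}, {"tx": 0.031, "ty": -0.025}, {"tx": 0.031, "ty": -0.025}, {"tx": 0.031, "ty": -0.025}, {"tx": 0.031, "ty": -0.025}, {"tx": 0.031, "ty": -0.025}, {"tx": 0.031, "ty": -0.025}, {"tx": 0.031, "ty": -0.025}, {"tx": 0.031, "ty": -0.025}]}}

```text
invalid input at $.series[0]: expected keys tx, ty, tz, ax, ay, az, fingers
```

>>> {"name": "send_rows", "arguments": {"series": [{"tx": 0, "ty": 0, "tz": -0.04, "ax": 0, "ay": 0, "az": 0, "fingers": 0}, {"tx": 0, "ty": 0, "tz": -0.04, "ax": 0, "ay": 0, "az": 0, "fingers": 0}, {"tx": 0, "ty": 0, "tz": -0.04, "ax": 0, "ay": 0, "az": 0, "fingers": 0}, {"tx": 0, "ty": 0, "tz": -0.04, "ax": 0, "ay": 0, "az": 0, "fingers": 0}, {"tx": 0, "ty": 0, "tz": -0.04, "ax": 0, "ay": 0, "az": 0, "fingers": 0}, {"tx": 0, "ty": 0, "tz": -0.04, "ax": 0, "ay": 0, "az": 0, "fingers": 0}, {"tx": 0, "ty": 0, "tz": -0.04, "ax": 0, "ay": 0, "az": 0, "fingers": 0}, {"tx": 0, "ty": 0, "tz": -0.04, "ax": 0, "ay": 0, "az": 0, "fingers": 0}]}}

```text
time_s: 0.77
eef_pos: [0.2191, -0.5585, 0.5534]
eef_rot: [3.139, 0.0, 0.374]
ft_force: [-0.1, -1.2, 1.3]
opening: 0.0855
grip_force: 0.0
```

>>> {"name": "send_rows", "arguments": {"series": [{"tx": 0.031, "ty": -0.025, "tz": 0, "ax": 0, "ay": 0, "az": 0, "fingers": 0}, {"tx": 0.031, "ty": -0.025, "tz": 0, "ax": 0, "ay": 0, "az": 0, "fingers": 0}, {"tx": 0.031, "ty": -0.025, "tz": 0, "ax": 0, "ay": 0, "az": 0, "fingers": 0}, {"tx": 0.031, "ty": -0.025, "tz": 0, "ax": 0, "ay": 0, "az": 0, "fingers": 0}, {"tx": 0.031, "ty": -0.025, "tz": 0, "ax": 0, "ay": 0, "az": 0, "fingers": 0}, {"tx": 0.031, "ty": -0.025, "tz": 0, "ax": 0, "ay": 0, "az": 0, "fingers": 0}, {"tx": 0.031, "ty": -0.025, "tz": 0, "ax": 0, "ay": 0, "az": 0, "fingers": 0}, {"tx": 0.031, "ty": -0.025, "tz": 0, "ax": 0, "ay": 0, "az": 0, "fingers": 0}, {"tx": 0.031, "ty": -0.025, "tz": 0, "ax": 0, "ay": 0, "az": 0, "fingers": 0}]}}

```text
time_s: 1.52
eef_pos: [0.3974, -0.2462, 0.55]
eef_rot: [-3.141, 0.0, 0.373]
ft_force: [0.7, 0.1, -0.5]
opening: 0.0854
grip_force: 0.0
```

>>> {"name": "send_rows", "arguments": {"series": [{"tx": 0, "ty": 0, "tz": 0, "ax": 0, "ay": 0, "az": -0.12, "fingers": 0}, {"tx": 0, "ty": 0, "tz": 0, "ax": 0, "ay": 0, "az": -0.12, "fingers": 0}, {"tx": 0, "ty": 0, "tz": 0, "ax": 0, "ay": 0, "az": -0.12, "fingers": 0}, {"tx": 0, "ty": 0, "tz": 0, "ax": 0, "ay": 0, "az": -0.12, "fingers": 0}, {"tx": 0, "ty": 0, "tz": 0, "ax": 0, "ay": 0, "az": -0.12, "fingers": 0}, {"tx": 0, "ty": 0, "tz": 0, "ax": 0, "ay": 0, "az": -0.12, "fingers": 0}, {"tx": 0, "ty": 0, "tz": 0, "ax": 0, "ay": 0, "az": -0.12, "fingers": 0}, {"tx": 0, "ty": 0, "tz": 0, "ax": 0, "ay": 0, "az": -0.12, "fingers": 0}, {"tx": 0, "ty": 0, "tz": 0, "ax": 0, "ay": 0, "az": -0.12, "fingers": 0}]}}

```text
time_s: 2.27
eef_pos: [0.397, -0.2481, 0.5498]
eef_rot: [-3.141, -0.0, 1.46]
ft_force: [-0.3, 0.6, 0.6]
opening: 0.0859
grip_force: 0.0
```

>>> {"name": "send_rows", "arguments": {"series": [{"tx": 0.039, "ty": -0.003, "tz": 0.008, "ax": 0, "ay": 0, "az": 0, "fingers": 0}, {"tx": 0.039, "ty": -0.003, "tz": 0.008, "ax": 0, "ay": 0, "az": 0, "fingers": 0}, {"tx": 0.039, "ty": -0.003, "tz": 0.008, "ax": 0, "ay": 0, "az": 0, "fingers": 0}, {"tx": 0.039, "ty": -0.003, "tz": 0.008, "ax": 0, "ay": 0, "az": 0, "fingers": 0}, {"tx": 0.039, "ty": -0.003, "tz": 0.008, "ax": 0, "ay": 0, "az": 0, "fingers": 0}, {"tx": 0.039, "ty": -0.003, "tz": 0.008, "ax": 0, "ay": 0, "az": 0, "fingers": 0}, {"tx": 0.039, "ty": -0.003, "tz": 0.008, "ax": 0, "ay": 0, "az": 0, "fingers": 0}, {"tx": 0.039, "ty": -0.003, "tz": 0.008, "ax": 0, "ay": 0, "az": 0, "fingers": 0}, {"tx": 0.039, "ty": -0.003, "tz": 0.008, "ax": 0, "ay": 0, "az": 0, "fingers": 0}, {"tx": 0.039, "ty": -0.003, "tz": 0.008, "ax": 0, "ay": 0, "az": 0, "fingers": 0}]}}

```text
time_s: 3.1
eef_pos: [0.4121, 0.1446, 0.4697]
eef_rot: [3.142, 0.0, 1.454]
ft_force: [1.2, -1.0, 0.4]
opening: 0.0855
grip_force: 0.0
```

Run:
```python
from h import *
s=robot.read_state();print(s["q"].round(3),s["eef_pos"],s["eef_rot"])
cv2.imwrite("pics/w1.png",vision.grab_frame("wrist"));print(vision.camera_params("wrist"))
```

```text
[ 0.338  0.012  0.114  1.673 -0.     2.025] [0.41212988 0.14459541 0.46965442] [3.14157498e+00 1.09027646e-04 1.45395148e+00]
{'K': array([[328.98541362,   0.        , 276.9875238 ],
       [  0.        , 328.98541362, 205.46067293],
       [  0.        ,   0.        ,   1.        ]]), 'eye': array([0.42023898, 0.22183359, 0.60156873]), 'attitude': array([ 2.85992963,  0.003762  , -0.11062415])}
```

View pics/w1.png

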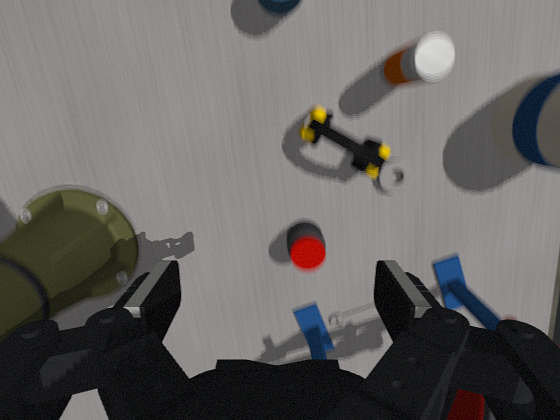

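The wrist view shows the yellow cup edges at (319,115)/(307,133) and (384,152)/(372,172), with the black band between them. The jar is at (307,245), the bearing at (393,176) and the spray can at (430,58).

Run:
```python
from h import *
np.set_printoptions(precision=4,suppress=True)
W=cam("wrist");w=cv2.imread("pics/w1.png");T=cam("top")
B=blobs(w,(20,120,80),(35,255,255),8,(295,100,400,190))
for c,s,_ in B: print(c,s[4],plane(W,c,.065),plane(W,c,.076))
B=blobs(w,(0,0,0),(179,255,60),60,(295,100,400,190))
for c,s,px in B:
    print(c,s, plane(W,c,.124)); 
    r=cv2.minAreaRect(px.astype(np.float32)); print(r)
# check projections of model in both views
for cx,cy,yaw in[(.52,.143,-35.3)]:
    a=np.radians(yaw);X=np.array([np.cos(a),np.sin(a),0]);o=np.array([cx,cy,0])
    for P in [o+[0,0,.132],o+.056*X+[0,0,.076],o-.056*X+[0,0,.076]]: print(proj(W,P),proj(T,P))
```

```text
[318.185 114.57 ] 200 [0.4819 0.2085 0.065 ] [0.4806 0.2087 0.076 ]
[305.9152 133.3636] 165 [0.4602 0.1818 0.065 ] [0.4594 0.1826 0.076 ]
[383.8657 151.4776] 134 [0.5831 0.1393 0.065 ] [0.5798 0.1409 0.076 ]
[372.3926 171.2519] 135 [0.5637 0.1088 0.065 ] [0.5608 0.1112 0.076 ]
[349.4119 145.4289] [ 309  115   76   57 1350] [0.5163 0.1624 0.124 ]
((346.233154296875, 143.88601684570312), (83.93050384521484, 34.55115509033203), 30.256441116333008)
[353.8181 159.3989] [212.4732 239.3157]
[375.4752 171.2403] [225.5667 227.484 ]
[315.7869 136.9721] [203.5263 256.6393]
```

Run:
```python
from h import *
np.set_printoptions(precision=4,suppress=True)
W=cam("wrist");print(W[1],robot.read_state()["eef_pos"])
w=cv2.imread("pics/w1.png")
for c,s,_ in blobs(w,(0,150,80),(5,255,255),100,(280,210,340,280)): print(c,s,plane(W,c,.09))
w2=vision.grab_frame("wrist");W=cam("wrist");print(W[1])
for c,s,_ in blobs(w2,(0,150,80),(5,255,255),100,(280,210,340,280)): print(c,s,plane(W,c,.09))
for c,s,_ in blobs(w2,(20,120,80),(35,255,255),8,(295,100,400,190)): print(c,s[4],plane(W,c,.065),plane(W,c,.076))
```

```text
[0.4202 0.2218 0.6016] [0.4119 0.1507 0.4673]
[307.3277 252.3896] [290 236  35  34 888] [ 0.4438 -0.0126  0.09  ]
[0.4201 0.2189 0.6019]
[308.8686 261.5794] [291 244  36  35 944] [ 0.4454 -0.035   0.09  ]
[318.8073 122.1927] 192 [0.4821 0.1921 0.065 ] [0.4808 0.1927 0.076 ]
[307.3665 142.087 ] 161 [0.4615 0.1631 0.065 ] [0.4606 0.1643 0.076 ]
[386.0085 160.1966] 117 [0.5867 0.1201 0.065 ] [0.5833 0.1222 0.076 ]
[373.1262 180.6214] 103 [0.5649 0.0883 0.065 ] [0.5619 0.091  0.076 ]
```

>>> {"name": "send_rows", "arguments": {"series": [{"tx": 0, "ty": 0, "tz": 0, "ax": 0, "ay": 0, "az": -0.119, "fingers": 0}, {"tx": 0, "ty": 0, "tz": 0, "ax": 0, "ay": 0, "az": -0.119, "fingers": 0}, {"tx": 0, "ty": 0, "tz": 0, "ax": 0, "ay": 0, "az": -0.119, "fingers": 0}, {"tx": 0, "ty": 0, "tz": 0, "ax": 0, "ay": 0, "az": -0.119, "fingers": 0}, {"tx": 0, "ty": 0, "tz": 0, "ax": 0, "ay": 0, "az": -0.119, "fingers": 0}, {"tx": 0, "ty": 0, "tz": 0, "ax": 0, "ay": 0, "az": -0.119, "fingers": 0}, {"tx": 0, "ty": 0, "tz": 0, "ax": 0, "ay": 0, "az": -0.119, "fingers": 0}, {"tx": 0, "ty": 0, "tz": 0, "ax": 0, "ay": 0, "az": -0.119, "fingers": 0}, {"tx": 0, "ty": 0, "tz": 0, "ax": 0, "ay": 0, "az": -0.119, "fingers": 0}]}}

```text
time_s: 3.95
eef_pos: [0.4127, 0.142, 0.4701]
eef_rot: [-3.141, -0.0, 2.53]
ft_force: [0.8, 0.2, 0.3]
opening: 0.0851
grip_force: 0.0
```

>>> {"name": "send_rows", "arguments": {"series": [{"tx": 0, "ty": 0, "tz": 0, "ax": 0, "ay": -0.112, "az": 0, "fingers": 0}, {"tx": 0, "ty": 0, "tz": 0, "ax": 0, "ay": -0.112, "az": 0, "fingers": 0}, {"tx": 0, "ty": 0, "tz": 0, "ax": 0, "ay": -0.112, "az": 0, "fingers": 0}, {"tx": 0, "ty": 0, "tz": 0, "ax": 0, "ay": -0.112, "az": 0, "fingers": 0}, {"tx": 0, "ty": 0, "tz": 0, "ax": 0, "ay": -0.112, "az": 0, "fingers": 0}, {"tx": 0, "ty": 0, "tz": 0, "ax": 0, "ay": -0.112, "az": 0, "fingers": 0}, {"tx": 0, "ty": 0, "tz": 0, "ax": 0, "ay": -0.112, "az": 0, "fingers": 0}, {"tx": 0, "ty": 0, "tz": 0, "ax": 0, "ay": 0, "az": 0, "fingers": 0}]}}

```text
time_s: 4.62
eef_pos: [0.4107, 0.143, 0.4673]
eef_rot: [-3.133, 0.786, 2.535]
ft_force: [-1.2, 0.2, -0.8]
opening: 0.0856
grip_force: 0.0
```

```bash
cat > plan.py <<'E'
from h import *
np.set_printoptions(precision=4,suppress=True)
def need(P,Rt):
    s=robot.read_state();Rc=R.from_euler("xyz",s["eef_rot"]).as_matrix();p=np.array(s["eef_pos"])
    print("q",s["q"].round(3),"pos",p,"F",np.round(s["ft_force"],1)); print("tool cols\n",Rc)
    print("shift(tool)",Rc.T@(np.array(P)-p),"rotvec(tool)",R.from_matrix(Rc.T@Rt).as_rotvec())
def frame(az,lean):  # az: azimuth of defenders x away from tool base; lean from vertical
    a=np.radians(az);l=np.radians(lean);x=np.array([np.cos(a),np.sin(a),0]);z=np.sin(l)*x-np.cos(l)*np.array([0,0,1]);y=np.array([-x[1],x[0],0])
    return np.c_[np.cross(y,z),y,z]
def tcp(crown_xy,oz,az,lean,back=0,grip=45,prot=.011):
    F=frame(az,lean);a=np.radians(az);g=np.radians(grip);x=np.array([np.cos(a),np.sin(a),0])
    G=np.array([*crown_xy,oz+.062])+.066*(-np.sin(g)*x+np.cos(g)*np.array([0,0,1]))
    return G+F[:,2]*(prot-back),F
E
python3 - <<'E'
from plan import *
P,F=tcp((.522,.1425),0,-35.3,45,back=.10);print(P);need(P,F)
E
```

```text
[0.4326 0.2058 0.1716]
q [ 0.887 -0.192 -0.289  1.407 -0.784  1.469] pos [0.4107 0.143  0.4673] F [-1.2  0.2 -0.8]
tool cols
 [[-0.5809  0.5746  0.5765]
 [ 0.4027  0.8184 -0.4099]
 [-0.7074 -0.006  -0.7068]]
shift(tool) [0.2217 0.0657 0.1958] rotvec(tool) [-0.0014  0.0004  0.007 ]
```

>>> {"name": "send_rows", "arguments": {"series": [{"tx": 0.0277, "ty": 0.0082, "tz": 0.0245, "ax": 0, "ay": 0, "az": 0, "fingers": 0}, {"tx": 0.0277, "ty": 0.0082, "tz": 0.0245, "ax": 0, "ay": 0, "az": 0, "fingers": 0}, {"tx": 0.0277, "ty": 0.0082, "tz": 0.0245, "ax": 0, "ay": 0, "az": 0, "fingers": 0}, {"tx": 0.0277, "ty": 0.0082, "tz": 0.0245, "ax": 0, "ay": 0, "az": 0, "fingers": 0}, {"tx": 0.0277, "ty": 0.0082, "tz": 0.0245, "ax": 0, "ay": 0, "az": 0, "fingers": 0}, {"tx": 0.0277, "ty": 0.0082, "tz": 0.0245, "ax": 0, "ay": 0, "az": 0, "fingers": 0}, {"tx": 0.0277, "ty": 0.0082, "tz": 0.0245, "ax": 0, "ay": 0, "az": 0, "fingers": 0}, {"tx": 0.0277, "ty": 0.0082, "tz": 0.0245, "ax": 0, "ay": 0, "az": 0, "fingers": 0}, {"tx": 0, "ty": 0, "tz": 0, "ax": 0, "ay": 0, "az": 0, "fingers": 0}, {"tx": 0, "ty": 0, "tz": 0, "ax": 0, "ay": 0, "az": 0, "fingers": 0}]}}

```text
time_s: 5.45
eef_pos: [0.4357, 0.2055, 0.174]
eef_rot: [-3.135, 0.783, 2.528]
ft_force: [0.6, -0.5, 0.9]
opening: 0.0856
grip_force: 0.0
```

Run:
```python
from plan import *
P,F=tcp((.522,.1425),0,-35.3,45,back=.0);print(P);need(P,F)
cv2.imwrite("pics/w2.png",vision.grab_frame("wrist"))
W=cam("wrist");print(proj(W,(.522,.1425,.128)),proj(W,P-.011*F[:,2]))
a=np.radians(-35.3);X=np.array([np.cos(a),np.sin(a),0])
```

```text
[0.4903 0.165  0.1009]
q [ 0.933  0.114 -0.693  0.749 -0.783  1.543] pos [0.4357 0.2055 0.174 ] F [ 0.6 -0.5  0.9]
tool cols
 [[-0.5797  0.5795  0.5728]
 [ 0.408   0.8149 -0.4116]
 [-0.7054 -0.0049 -0.7088]]
shift(tool) [ 0.0034 -0.001   0.0998] rotvec(tool) [-0.0049 -0.0024  0.002 ]
[273.4778 256.1108] [272.9334 207.6831]
```

View pics/w2.png

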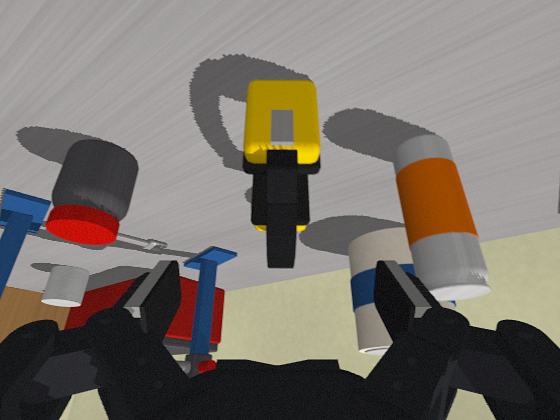

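The wrist view shows the band at column ~282, within 3 mm of the fingers' centre at ~278. The yellow cup is at (282,120), and the spray can is well right of the fingers. I'll advance and close.

>>> {"name": "send_rows", "arguments": {"series": [{"tx": 0.0008, "ty": 0.0007, "tz": 0.0247, "ax": 0, "ay": 0, "az": 0, "fingers": 0}, {"tx": 0.0008, "ty": 0.0007, "tz": 0.0247, "ax": 0, "ay": 0, "az": 0, "fingers": 0}, {"tx": 0.0008, "ty": 0.0006, "tz": 0.0247, "ax": 0, "ay": 0, "az": 0, "fingers": 0}, {"tx": 0.0006, "ty": 0.0005, "tz": 0.0247, "ax": 0, "ay": 0, "az": 0, "fingers": 0}, {"tx": 0, "ty": 0, "tz": 0, "ax": 0, "ay": 0, "az": 0, "fingers": 0}, {"tx": 0, "ty": 0, "tz": 0, "ax": 0, "ay": 0, "az": 0, "fingers": 0}], "newtons": 70}}

```text
time_s: 6.0
eef_pos: [0.4933, 0.1694, 0.1047]
eef_rot: [3.139, 0.784, 2.52]
ft_force: [-0.3, 0.6, 0.3]
opening: 0.0852
grip_force: 0.0
```

>>> {"name": "send_rows", "arguments": {"series": [{"tx": 0, "ty": 0, "tz": 0, "ax": 0, "ay": 0, "az": 0, "fingers": 0.5}, {"tx": 0, "ty": 0, "tz": 0, "ax": 0, "ay": 0, "az": 0, "fingers": 0.7}, {"tx": 0, "ty": 0, "tz": 0, "ax": 0, "ay": 0, "az": 0, "fingers": 1}, {"tx": 0, "ty": 0, "tz": 0, "ax": 0, "ay": 0, "az": 0, "fingers": 1}, {"tx": 0, "ty": 0, "tz": 0, "ax": 0, "ay": 0, "az": 0, "fingers": 1}, {"tx": 0, "ty": 0, "tz": 0, "ax": 0, "ay": 0, "az": 0, "fingers": 1}, {"tx": 0, "ty": 0, "tz": 0, "ax": 0, "ay": 0, "az": 0, "fingers": 1}, {"tx": 0, "ty": 0, "tz": 0, "ax": 0, "ay": 0, "az": 0, "fingers": 1}], "newtons": 70}}

```text
time_s: 6.67
eef_pos: [0.4922, 0.1702, 0.1033]
eef_rot: [3.142, 0.785, 2.526]
ft_force: [-5.9, 2.2, 6.2]
opening: 0.0204
grip_force: 68.0
```

Run:
```python
from plan import *
P,F=tcp((.522,.1425),0,-35.3,45);print(P);need(P,F);s=robot.read_state();print(s["torque"],s["grip_force"],s["opening"])
```

```text
[0.4903 0.165  0.1009]
q [ 0.779  0.206 -0.799  0.393 -0.769  1.325] pos [0.4922 0.1702 0.1033] F [-5.9  2.2  6.2]
tool cols
 [[-0.5775  0.5778  0.5768]
 [ 0.4089  0.8162 -0.4083]
 [-0.7066  0.0001 -0.7076]]
shift(tool) [ 0.0007 -0.0054  0.0028] rotvec(tool) [ 0.0001 -0.0007  0.    ]
[ 0.0958  0.6233 -0.3115] 67.98220534343272 0.02041397735799748
```

>>> {"name": "send_rows", "arguments": {"series": [{"tx": -0.005, "ty": 0, "tz": -0.005, "ax": 0, "ay": 0, "az": 0, "fingers": 1}, {"tx": -0.0125, "ty": 0, "tz": -0.0125, "ax": 0, "ay": 0, "az": 0, "fingers": 1}, {"tx": -0.02, "ty": 0, "tz": -0.02, "ax": 0, "ay": 0, "az": 0, "fingers": 1}, {"tx": -0.02, "ty": 0, "tz": -0.02, "ax": 0, "ay": 0, "az": 0, "fingers": 1}, {"tx": -0.02, "ty": 0, "tz": -0.02, "ax": 0, "ay": 0, "az": 0, "fingers": 1}, {"tx": -0.02, "ty": 0, "tz": -0.02, "ax": 0, "ay": 0, "az": 0, "fingers": 1}, {"tx": -0.02, "ty": 0, "tz": -0.02, "ax": 0, "ay": 0, "az": 0, "fingers": 1}, {"tx": -0.02, "ty": 0, "tz": -0.02, "ax": 0, "ay": 0, "az": 0, "fingers": 1}, {"tx": -0.02, "ty": 0, "tz": -0.02, "ax": 0, "ay": 0, "az": 0, "fingers": 1}, {"tx": -0.02, "ty": 0, "tz": -0.02, "ax": 0, "ay": 0, "az": 0, "fingers": 1}]}}

```text
time_s: 7.5
eef_pos: [0.4915, 0.1693, 0.3547]
eef_rot: [-3.14, 0.782, 2.526]
ft_force: [0.6, 0.6, -2.8]
opening: 0.0206
grip_force: 68.8
```

>>> {"name": "send_rows", "arguments": {"series": [{"tx": 0, "ty": 0, "tz": 0, "ax": 0, "ay": 0, "az": 0, "fingers": 1}, {"tx": 0, "ty": 0, "tz": 0, "ax": 0, "ay": 0, "az": 0, "fingers": 1}, {"tx": 0, "ty": 0, "tz": 0, "ax": 0, "ay": 0, "az": 0, "fingers": 1}]}}

```text
time_s: 7.75
eef_pos: [0.4917, 0.1694, 0.3524]
eef_rot: [-3.139, 0.782, 2.527]
ft_force: [-0.4, 0.3, -3.9]
opening: 0.0204
grip_force: 68.8
```

Run:
```python
from plan import *
# rack side: target over the bar with x backed off 0.16 (pre), origin 0.25
u=np.array([.255,-.967])
P,F=tcp(np.array([.595,-.207])-.17*u,.25,-75.2,45);print(P);need(P,F)
print(robot.read_state()["torque"])
i=np.hstack([cv2.resize(vision.grab_frame("scene")[150:330,200:440],(800,600))]);cv2.imwrite("pics/s2.png",i)
cv2.imwrite("pics/w3.png",vision.grab_frame("wrist")); cv2.imwrite("pics/top2.png",vision.grab_frame("top"))
```

```text
[ 0.5417 -0.005   0.3509]
q [ 0.777 -0.059 -0.436  1.022 -0.767  1.324] pos [0.4917 0.1694 0.3524] F [-0.4  0.3 -3.9]
tool cols
 [[-0.5795  0.5781  0.5744]
 [ 0.4091  0.8159 -0.4085]
 [-0.7049 -0.0017 -0.7093]]
shift(tool) [-0.0993 -0.1134  0.101 ] rotvec(tool) [ 0.4903 -0.0025  0.4941]
[ 0.7693  1.0555 -0.052 ]
```

View pics/w3.png

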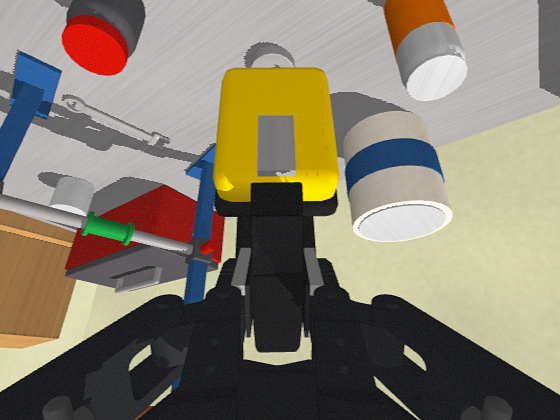

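The wrist view shows the cup held square (yellow blob x 217–336, y 67–200), and the green saddle is visible at (108,230). I'll triangulate the saddle and check for slip.

Run:
```python
from plan import *
W=cam("wrist");T=cam("top");w=cv2.imread("pics/w3.png");t=cv2.imread("pics/top0.png")
g=blobs(w,(45,100,40),(85,255,255),50,(60,190,160,260));g2=blobs(t,(45,100,40),(85,255,255),50,(310,180,360,240))
for c,s,px in g: print(c,s,cv2.minAreaRect(px.astype(np.float32)))
for c,s,px in g2: print(c,s,cv2.minAreaRect(px.astype(np.float32)))
print("tri",tri(W,g[0][0],T,g2[0][0]))
for z in(.16,.18,.2):print(z,plane(W,g[0][0],z),plane(T,g2[0][0],z))
t2=cv2.imread("pics/top2.png")
for c,s,px in blobs(t2,(45,100,40),(85,255,255),50,(310,180,360,240)):print("top2",c,s)
# predicted yellow outer face corners, origin lifted 0.249
s=robot.read_state();a=np.radians(-35.3);X=np.array([np.cos(a),np.sin(a),0]);Y=np.array([-X[1],X[0],0])
for c0 in[(.522,.1425),(.523,.1455)]:
  o=np.array([*c0,.249])
  for x in(-.072,):
    for y in(-.03,.03):
      for z in(0,.076): print(x,y,z,proj(W,o+x*X+y*Y+[0,0,z]))
y=blobs(w,(20,100,60),(35,255,255),500)[0];print(y[0],y[1])
```

```text
[108.3052 228.5461] [ 81 211  53  35 901] ((107.92449188232422, 228.97894287109375), (49.391807556152344, 24.998302459716797), 15.592809677124023)
[333.2684 212.7158] [326 202  16  23 190] ((333.3137512207031, 212.82952880859375), (21.786212921142578, 10.438112258911133), 74.47589111328125)
tri (array([ 0.5916, -0.208 ,  0.1916]), np.float64(0.0015718830917311175))
0.16 [ 0.6245 -0.2794  0.16  ] [ 0.599  -0.2124  0.16  ]
0.18 [ 0.6031 -0.2342  0.18  ] [ 0.5948 -0.2095  0.18  ]
0.2 [ 0.5818 -0.189   0.2   ] [ 0.5906 -0.2065  0.2   ]
top2 [333.2684 212.7158] [326 202  16  23 190]
-0.072 -0.03 0 [210.9738  62.9948]
-0.072 -0.03 0.076 [192.5427 187.3818]
-0.072 0.03 0 [326.4959  63.2023]
-0.072 0.03 0.076 [339.5197 187.7038]
-0.072 -0.03 0 [216.5142  61.4778]
-0.072 -0.03 0.076 [199.489  186.2015]
-0.072 0.03 0 [332.5869  61.6858]
-0.072 0.03 0.076 [347.3585 186.5249]
[275.3026 130.038 ] [  213    67   127   135 12239]
```

>>> {"name": "send_rows", "arguments": {"series": [{"tx": 0, "ty": 0, "tz": 0, "ax": 0.04, "ay": 0, "az": 0.04, "fingers": 1}, {"tx": 0, "ty": 0, "tz": 0, "ax": 0.075, "ay": 0, "az": 0.075, "fingers": 1}, {"tx": 0, "ty": 0, "tz": 0, "ax": 0.085, "ay": 0, "az": 0.085, "fingers": 1}, {"tx": 0, "ty": 0, "tz": 0, "ax": 0.085, "ay": 0, "az": 0.085, "fingers": 1}, {"tx": 0, "ty": 0, "tz": 0, "ax": 0.085, "ay": 0, "az": 0.085, "fingers": 1}, {"tx": 0, "ty": 0, "tz": 0, "ax": 0.08, "ay": 0, "az": 0.084, "fingers": 1}, {"tx": 0, "ty": 0, "tz": 0, "ax": 0.04, "ay": 0, "az": 0.04, "fingers": 1}, {"tx": 0, "ty": 0, "tz": 0, "ax": 0, "ay": 0, "az": 0, "fingers": 1}, {"tx": 0, "ty": 0, "tz": 0, "ax": 0, "ay": 0, "az": 0, "fingers": 1}]}}

```text
time_s: 8.65
eef_pos: [0.493, 0.1698, 0.3522]
eef_rot: [-3.141, 0.785, 1.83]
ft_force: [-0.9, -0.8, -2.4]
opening: 0.0203
grip_force: 68.9
```

Run:
```python
from plan import *
u=np.array([.255,-.967])
for b in(.13,0):
  P,F=tcp(np.array([.593,-.209])-b*u,.25,-75.2,45,prot=.008);print(P);need(P,F)
```

```text
[ 0.5494 -0.0436  0.353 ]
q [ 0.732  0.387  0.07   1.681 -0.681  2.196] pos [0.493  0.1698 0.3522] F [-0.9 -0.8 -2.4]
tool cols
 [[-0.1816  0.9666  0.1811]
 [ 0.6838  0.2565 -0.6831]
 [-0.7067 -0.0002 -0.7075]]
shift(tool) [-0.1568 -0.0002  0.1554] rotvec(tool) [ 0.0006 -0.0006  0.0009]
[ 0.5825 -0.1693  0.353 ]
q [ 0.732  0.387  0.07   1.681 -0.681  2.196] pos [0.493  0.1698 0.3522] F [-0.9 -0.8 -2.4]
tool cols
 [[-0.1816  0.9666  0.1811]
 [ 0.6838  0.2565 -0.6831]
 [-0.7067 -0.0002 -0.7075]]
shift(tool) [-0.2487 -0.0004  0.2473] rotvec(tool) [ 0.0006 -0.0006  0.0009]
```

>>> {"name": "send_rows", "arguments": {"series": [{"tx": -0.01, "ty": 0, "tz": 0.01, "ax": 0, "ay": 0, "az": 0, "fingers": 1}, {"tx": -0.021, "ty": 0, "tz": 0.021, "ax": 0, "ay": 0, "az": 0, "fingers": 1}, {"tx": -0.025, "ty": 0, "tz": 0.025, "ax": 0, "ay": 0, "az": 0, "fingers": 1}, {"tx": -0.025, "ty": 0, "tz": 0.025, "ax": 0, "ay": 0, "az": 0, "fingers": 1}, {"tx": -0.025, "ty": 0, "tz": 0.025, "ax": 0, "ay": 0, "az": 0, "fingers": 1}, {"tx": -0.025, "ty": 0, "tz": 0.025, "ax": 0, "ay": 0, "az": 0, "fingers": 1}, {"tx": -0.018, "ty": 0, "tz": 0.017, "ax": 0, "ay": 0, "az": 0, "fingers": 1}, {"tx": -0.008, "ty": 0, "tz": 0.008, "ax": 0, "ay": 0, "az": 0, "fingers": 1}, {"tx": 0, "ty": 0, "tz": 0, "ax": 0, "ay": 0, "az": 0, "fingers": 1}, {"tx": 0, "ty": 0, "tz": 0, "ax": 0, "ay": 0, "az": 0, "fingers": 1}]}}

```text
time_s: 9.48
eef_pos: [0.5478, -0.0449, 0.3545]
eef_rot: [3.138, 0.784, 1.826]
ft_force: [-0.7, -0.1, -2.0]
opening: 0.0199
grip_force: 68.9
```

Run:
```python
from plan import *
u=np.array([.255,-.967])
P,F=tcp(np.array([.593,-.209]),.25,-75.2,45,prot=.008);print(P);need(P,F)
w=vision.grab_frame("wrist");s=vision.grab_frame("scene")
W=cam("wrist");T=cam("top");print(proj(W,(.593,-.209,.196)))
cv2.imwrite("pics/ws4.png",np.hstack([cv2.resize(w,(400,300)),cv2.resize(s[100:280,150:390],(400,300))]))
for c,st,px in blobs(w,(45,100,40),(85,255,255),20):print(c,st,tri(W,c,T,(333.27,212.72)))
```

```text
[ 0.5825 -0.1693  0.353 ]
q [ 0.344  0.175 -0.178  1.3   -0.78   1.692] pos [ 0.5478 -0.0449  0.3545] F [-0.7 -0.1 -2. ]
tool cols
 [[-0.179   0.9669  0.1819]
 [ 0.6854  0.2552 -0.682 ]
 [-0.7058  0.0026 -0.7084]]
shift(tool) [-0.0904  0.0018  0.0922] rotvec(tool) [ 0.0016 -0.0018 -0.002 ]
[277.0377 183.7904]
```

View pics/ws4.png

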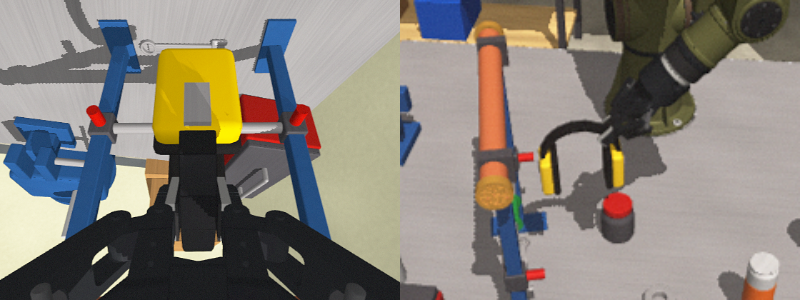

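In the wrist half the rack posts sit symmetrically about the gripper (clamps at columns 100 and 299 of 400). In the scene half the defenders hang upright beside the bar and below the pipe. I'll move in over the bar.

>>> {"name": "send_rows", "arguments": {"series": [{"tx": -0.008, "ty": 0, "tz": 0.008, "ax": 0, "ay": 0, "az": 0, "fingers": 1}, {"tx": -0.015, "ty": 0, "tz": 0.015, "ax": 0, "ay": 0, "az": 0, "fingers": 1}, {"tx": -0.02, "ty": 0.001, "tz": 0.02, "ax": 0, "ay": 0, "az": 0, "fingers": 1}, {"tx": -0.02, "ty": 0.001, "tz": 0.02, "ax": 0, "ay": 0, "az": 0, "fingers": 1}, {"tx": -0.015, "ty": 0, "tz": 0.016, "ax": 0, "ay": 0, "az": 0, "fingers": 1}, {"tx": -0.008, "ty": 0, "tz": 0.009, "ax": 0, "ay": 0, "az": 0, "fingers": 1}, {"tx": -0.004, "ty": 0, "tz": 0.004, "ax": 0, "ay": 0, "az": 0, "fingers": 1}, {"tx": 0, "ty": 0, "tz": 0, "ax": 0, "ay": 0, "az": 0, "fingers": 1}, {"tx": 0, "ty": 0, "tz": 0, "ax": 0, "ay": 0, "az": 0, "fingers": 1}]}}

```text
time_s: 10.33
eef_pos: [0.5837, -0.1673, 0.3522]
eef_rot: [3.14, 0.783, 1.829]
ft_force: [0.4, 0.1, -3.7]
opening: 0.0203
grip_force: 68.9
```

Run:
```python
from plan import *
P,F=tcp(np.array([.593,-.209]),.09,-75.2,45,prot=.008);print(P);need(P,F)
w=vision.grab_frame("wrist");s=vision.grab_frame("scene")
cv2.imwrite("pics/ws5.png",np.hstack([cv2.resize(w,(400,300)),cv2.resize(s[130:280,150:350],(400,300))]))
```

```text
[ 0.5825 -0.1693  0.193 ]
q [ 0.1    0.132 -0.238  1.044 -0.771  1.348] pos [ 0.5837 -0.1673  0.3522] F [ 0.4  0.1 -3.7]
tool cols
 [[-0.181   0.9666  0.1817]
 [ 0.685   0.2564 -0.6819]
 [-0.7057  0.001  -0.7086]]
shift(tool) [ 0.1111 -0.0018  0.114 ] rotvec(tool) [ 0.0015 -0.002  -0.    ]
```

View pics/ws5.png

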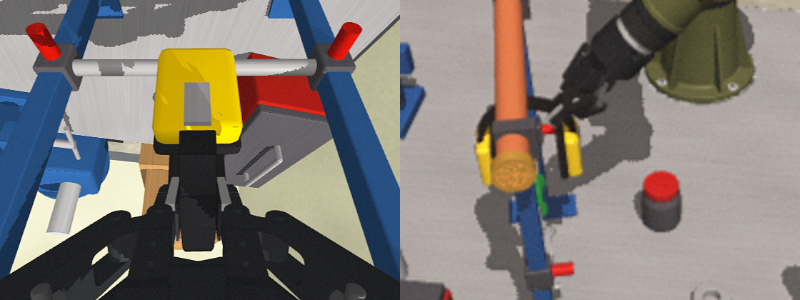

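The bar passes between the cups with the posts centred (clamps at columns 55 and 333 of 400), and one cup is on each side of the bar. I'll descend to just above the highest possible sleeve.

>>> {"name": "send_rows", "arguments": {"series": [{"tx": 0.008, "ty": -0.001, "tz": 0.008, "ax": 0, "ay": 0, "az": 0, "fingers": 1}, {"tx": 0.014, "ty": 0, "tz": 0.015, "ax": 0, "ay": 0, "az": 0, "fingers": 1}, {"tx": 0.018, "ty": 0, "tz": 0.018, "ax": 0, "ay": 0, "az": 0, "fingers": 1}, {"tx": 0.018, "ty": 0, "tz": 0.019, "ax": 0, "ay": 0, "az": 0, "fingers": 1}, {"tx": 0.018, "ty": 0, "tz": 0.018, "ax": 0, "ay": 0, "az": 0, "fingers": 1}, {"tx": 0.012, "ty": 0, "tz": 0.013, "ax": 0, "ay": 0, "az": 0, "fingers": 1}, {"tx": 0.006, "ty": 0, "tz": 0.006, "ax": 0, "ay": 0, "az": 0, "fingers": 1}, {"tx": 0, "ty": 0, "tz": 0, "ax": 0, "ay": 0, "az": 0, "fingers": 1}, {"tx": 0, "ty": 0, "tz": 0, "ax": 0, "ay": 0, "az": 0, "fingers": 1}, {"tx": 0, "ty": 0, "tz": 0, "ax": 0, "ay": 0, "az": 0, "fingers": 1}]}}

```text
time_s: 11.27
eef_pos: [0.5847, -0.1699, 0.2192]
eef_rot: [3.136, 0.785, 1.825]
ft_force: [-0.0, -0.2, -2.9]
opening: 0.0204
grip_force: 68.9
```

Run:
```python
from plan import *
P,F=tcp(np.array([.593,-.209]),.08,-75.2,45,prot=.008);print(P);need(P,F)
for n in range(4):
  vision.grab_frame("wrist");print(np.round(robot.read_state()["ft_force"],2))
```

```text
[ 0.5825 -0.1693  0.183 ]
q [ 0.096  0.219 -0.45   0.737 -0.771  1.343] pos [ 0.5847 -0.1699  0.2192] F [-0.  -0.2 -2.9]
tool cols
 [[-0.1782  0.9667  0.1836]
 [ 0.6847  0.2558 -0.6825]
 [-0.7067  0.0041 -0.7075]]
shift(tool) [ 0.0264 -0.0021  0.0248] rotvec(tool) [ 0.0032 -0.0005 -0.0027]
[-0.32 -0.37 -3.12]
[ 0.63 -0.4  -3.27]
[-0.46 -0.44 -3.79]
[-0.28 -0.4  -2.57]
```

>>> {"name": "send_rows", "arguments": {"series": [{"tx": 0.002, "ty": 0, "tz": 0.002, "ax": 0, "ay": 0, "az": 0, "fingers": 1}, {"tx": 0.002, "ty": 0, "tz": 0.002, "ax": 0, "ay": 0, "az": 0, "fingers": 1}, {"tx": 0.002, "ty": 0, "tz": 0.002, "ax": 0, "ay": 0, "az": 0, "fingers": 1}, {"tx": 0.002, "ty": 0, "tz": 0.002, "ax": 0, "ay": 0, "az": 0, "fingers": 1}, {"tx": 0.002, "ty": 0, "tz": 0.002, "ax": 0, "ay": 0, "az": 0, "fingers": 1}, {"tx": 0.002, "ty": -0.001, "tz": 0.002, "ax": 0, "ay": 0, "az": 0, "fingers": 1}, {"tx": 0.002, "ty": 0, "tz": 0.002, "ax": 0, "ay": 0, "az": 0, "fingers": 1}, {"tx": 0.002, "ty": 0, "tz": 0.002, "ax": 0, "ay": 0, "az": 0, "fingers": 1}]}}

```text
time_s: 12.13
eef_pos: [0.5825, -0.1706, 0.1945]
eef_rot: [3.139, 0.784, 1.827]
ft_force: [1.2, 0.2, -1.8]
opening: 0.0205
grip_force: 68.9
```

>>> {"name": "send_rows", "arguments": {"series": [{"tx": 0.002, "ty": 0, "tz": 0.002, "ax": 0, "ay": 0, "az": 0, "fingers": 1}, {"tx": 0.002, "ty": 0, "tz": 0.002, "ax": 0, "ay": 0, "az": 0, "fingers": 1}, {"tx": 0, "ty": 0, "tz": 0, "ax": 0, "ay": 0, "az": 0, "fingers": 1}]}}

```text
time_s: 12.38
eef_pos: [0.5823, -0.1705, 0.1885]
eef_rot: [3.14, 0.784, 1.828]
ft_force: [-0.1, 0.2, -2.5]
opening: 0.0204
grip_force: 68.9
```

Now feel for contact in 1 mm to 1.4 mm rows.

>>> {"name": "send_rows", "arguments": {"series": [{"tx": 0.001, "ty": 0, "tz": 0.001, "ax": 0, "ay": 0, "az": 0, "fingers": 1}, {"tx": 0.001, "ty": 0, "tz": 0.001, "ax": 0, "ay": 0, "az": 0, "fingers": 1}, {"tx": 0.001, "ty": 0, "tz": 0.001, "ax": 0, "ay": 0, "az": 0, "fingers": 1}, {"tx": 0, "ty": 0, "tz": 0, "ax": 0, "ay": 0, "az": 0, "fingers": 1}]}}

```text
time_s: 12.72
eef_pos: [0.5826, -0.1705, 0.1847]
eef_rot: [3.139, 0.784, 1.827]
ft_force: [0.2, 1.1, -3.4]
opening: 0.0205
grip_force: 68.9
```

>>> {"name": "send_rows", "arguments": {"series": [{"tx": 0.001, "ty": 0, "tz": 0.001, "ax": 0, "ay": 0, "az": 0, "fingers": 1}, {"tx": 0.001, "ty": 0, "tz": 0.001, "ax": 0, "ay": 0, "az": 0, "fingers": 1}, {"tx": 0, "ty": 0, "tz": 0, "ax": 0, "ay": 0, "az": 0, "fingers": 1}]}}

```text
time_s: 12.97
eef_pos: [0.583, -0.1708, 0.1829]
eef_rot: [3.138, 0.786, 1.826]
ft_force: [-1.3, 1.5, 1.9]
opening: 0.0207
grip_force: 69.4
```

Run:
```python
from plan import *
w=vision.grab_frame("wrist");s=vision.grab_frame("scene")
for n in range(3):
  vision.grab_frame("top");print(np.round(robot.read_state()["ft_force"],2),robot.read_state()["eef_pos"])
cv2.imwrite("pics/ws6.png",np.hstack([cv2.resize(w,(400,300)),cv2.resize(s[160:250,170:290],(400,300),interpolation=2)]))
S=cam("scene");print((proj(S,(.593,-.209,.204))-[170,160])/.3)
```

```text
[-0.81 -0.01  1.64] [ 0.583  -0.1708  0.1829]
[-1.71 -0.56  1.68] [ 0.583  -0.1708  0.1829]
[-0.29 -1.23  3.65] [ 0.583  -0.1708  0.1829]
[155.0766 215.6848]
```

View pics/ws6.png

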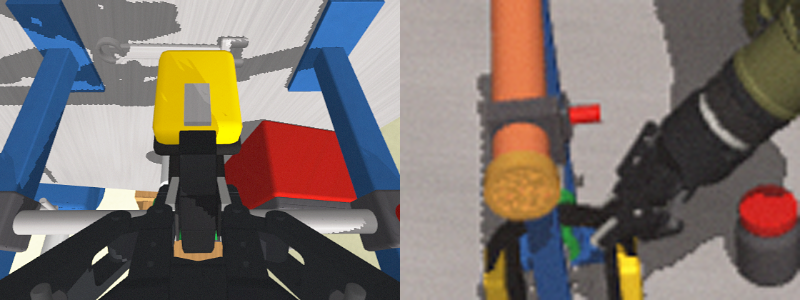

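The green sleeve shows evenly on both sides of the band, at (173,235)/(216,235) in the wrist half and (567,197)/(570,240) in the scene half. The clamps are symmetric at columns 20 and 375. The upward force changed by about 5 N, so the crown is resting lightly on the sleeve. I'll release gently.

>>> {"name": "send_rows", "arguments": {"series": [{"tx": 0, "ty": 0, "tz": 0, "ax": 0, "ay": 0, "az": 0, "fingers": 1}, {"tx": 0, "ty": 0, "tz": 0, "ax": 0, "ay": 0, "az": 0, "fingers": 1}, {"tx": 0, "ty": 0, "tz": 0, "ax": 0, "ay": 0, "az": 0, "fingers": 0.7}, {"tx": 0, "ty": 0, "tz": 0, "ax": 0, "ay": 0, "az": 0, "fingers": 0.6}, {"tx": 0, "ty": 0, "tz": 0, "ax": 0, "ay": 0, "az": 0, "fingers": 0.5}, {"tx": 0, "ty": 0, "tz": 0, "ax": 0, "ay": 0, "az": 0, "fingers": 0.45}, {"tx": 0, "ty": 0, "tz": 0, "ax": 0, "ay": 0, "az": 0, "fingers": 0.45}, {"tx": 0, "ty": 0, "tz": 0, "ax": 0, "ay": 0, "az": 0, "fingers": 0.45}], "newtons": 20}}

```text
time_s: 13.88
eef_pos: [0.5826, -0.1704, 0.182]
eef_rot: [3.139, 0.784, 1.827]
ft_force: [0.1, 0.4, -0.3]
opening: 0.0469
grip_force: 0.0
```

Released. Next I'll back straight out along the tool axis.

>>> {"name": "send_rows", "arguments": {"series": [{"tx": 0, "ty": 0, "tz": -0.005, "ax": 0, "ay": 0, "az": 0, "fingers": 0.45}, {"tx": 0, "ty": 0, "tz": -0.01, "ax": 0, "ay": 0, "az": 0, "fingers": 0.45}, {"tx": 0, "ty": 0, "tz": -0.015, "ax": 0, "ay": 0, "az": 0, "fingers": 0.45}, {"tx": 0, "ty": 0, "tz": -0.02, "ax": 0, "ay": 0, "az": 0, "fingers": 0.45}, {"tx": 0, "ty": 0, "tz": -0.02, "ax": 0, "ay": 0, "az": 0, "fingers": 0.45}, {"tx": 0, "ty": 0, "tz": -0.02, "ax": 0, "ay": 0, "az": 0, "fingers": 0.45}, {"tx": 0, "ty": 0, "tz": -0.02, "ax": 0, "ay": 0, "az": 0, "fingers": 0.45}, {"tx": 0, "ty": 0, "tz": -0.02, "ax": 0, "ay": 0, "az": 0, "fingers": 0.45}, {"tx": 0, "ty": 0, "tz": 0, "ax": 0, "ay": 0, "az": 0, "fingers": 0.45}, {"tx": 0, "ty": 0, "tz": 0, "ax": 0, "ay": 0, "az": 0, "fingers": 0.45}]}}

```text
time_s: 14.72
eef_pos: [0.5598, -0.081, 0.275]
eef_rot: [3.136, 0.784, 1.827]
ft_force: [1.1, -0.3, -0.8]
opening: 0.0472
grip_force: 0.0
```

>>> {"name": "send_rows", "arguments": {"series": [{"tx": 0, "ty": 0, "tz": 0, "ax": 0, "ay": 0, "az": 0, "fingers": 0.45}, {"tx": 0, "ty": 0, "tz": 0, "ax": 0, "ay": 0, "az": 0, "fingers": 0.45}, {"tx": 0, "ty": 0, "tz": 0, "ax": 0, "ay": 0, "az": 0, "fingers": 0.45}, {"tx": 0, "ty": 0, "tz": 0, "ax": 0, "ay": 0, "az": 0, "fingers": 0.45}, {"tx": 0, "ty": 0, "tz": 0, "ax": 0, "ay": 0, "az": 0, "fingers": 0.45}, {"tx": 0, "ty": 0, "tz": 0, "ax": 0, "ay": 0, "az": 0, "fingers": 0.45}, {"tx": 0, "ty": 0, "tz": 0, "ax": 0, "ay": 0, "az": 0, "fingers": 0.45}, {"tx": 0, "ty": 0, "tz": 0, "ax": 0, "ay": 0, "az": 0, "fingers": 0.45}, {"tx": 0, "ty": 0, "tz": 0, "ax": 0, "ay": 0, "az": 0, "fingers": 0.45}, {"tx": 0, "ty": 0, "tz": 0, "ax": 0, "ay": 0, "az": 0, "fingers": 0.45}]}}

```text
time_s: 15.55
eef_pos: [0.5591, -0.0818, 0.2743]
eef_rot: [3.139, 0.784, 1.827]
ft_force: [0.7, 0.0, 0.0]
opening: 0.047
grip_force: 0.0
```

Run:
```python
from plan import *
w=vision.grab_frame("wrist");s=vision.grab_frame("scene")
w0=w
for n in range(8): w=vision.grab_frame("wrist")
print("motion diff",cv2.absdiff(w,w0).mean(),np.abs(robot.read_state()["qd"]).max())
cv2.imwrite("pics/ws7.png",np.hstack([cv2.resize(w,(400,300)),cv2.resize(s[160:280,170:330],(400,300),interpolation=2)]))
```

```text
motion diff 2.504124149659864 0.0018522962201916085
```

View pics/ws7.png

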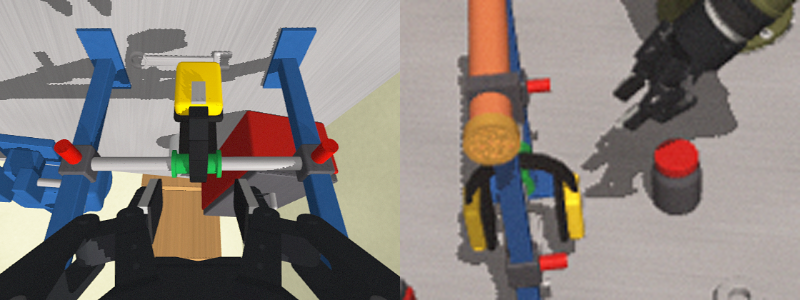

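The wrist half shows the band between the green flanges (columns 172–222). The scene half shows cups on both sides, possibly a little tilted. I'll measure tilt and swing from the scene blobs.

Run:
```python
from plan import *
S=cam("scene")
a=np.radians(-75.2);X=np.array([np.cos(a),np.sin(a),0]);Z=np.array([0,0,1.]);c=np.array([.593,-.209,.204])
for t in(-.25,-.15,0,.15,.25):
    x=X*np.cos(t)+Z*np.sin(t);z=Z*np.cos(t)-X*np.sin(t);o=c-.124*z
    L,Rr=proj(S,o+.06*x+.038*z),proj(S,o-.06*x+.038*z)
    print(t,L,Rr,Rr-L)
for n in range(4):
    s=vision.grab_frame("scene");t=robot.read_state()["time_s"]
    B=[(b[0].round(1),b[1][4]) for b in blobs(s,(20,120,80),(35,255,255),40,(180,215,260,270))]
    print(t,B)
    for k in range(5): vision.grab_frame("top")
```

```text
-0.25 [208.2571 247.573 ] [244.2404 237.1281] [ 35.9833 -10.4449]
-0.15 [205.0297 247.0507] [242.1138 239.0086] [37.0841 -8.0421]
0 [200.3652 245.8611] [238.4994 241.5481] [38.1342 -4.313 ]
0.15 [195.9972 244.1987] [234.4429 243.711 ] [38.4457 -0.4877]
0.25 [193.2964 242.8397] [231.5329 244.9248] [38.2366  2.0852]
16.1 [(array([238.9, 244.7]), np.int32(138)), (array([199.6, 248.8]), np.int32(136))]
16.4 [(array([239. , 244.6]), np.int32(139)), (array([199.5, 248.8]), np.int32(137))]
16.7 [(array([238.9, 244.8]), np.int32(139)), (array([199.5, 248.8]), np.int32(136))]
17.0 [(array([238.9, 244.6]), np.int32(141)), (array([199.5, 248.8]), np.int32(136))]
```

The difference between the cups is (39.3, -4.1) px, which matches zero tilt, and they are not moving. I'll hand the job in.

```bash
python3 -c "
from rig import robot
print(robot.job_done())"
```

```text
the job is handed in; nothing more can be done
None
```

The ear defenders hang straight and still on the green saddle, between its flanges with one cup on each side of the bar and the gripper backed clear; I handed the job in at about 17 s, and the verdict was not shown.

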